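Find the loose trimmer bolt and hold its cap open

ROBOT

A 6-joint arm with a two-finger parallel gripper is mounted at the origin on the work surface. World frame = base frame: x ahead of the robot, y to its left, z up, the work surface at z = 0. Lengths are in m, angles in degrees, forces in N, time in s.
With the tool pointing down it reaches from about 0.325 to 0.85 m from the base axis. Payload 15.5 kg.
Tool frame: the origin (TCP) lies midway between the tips of the shut fingers; the grasp point (between the pads) lies 19 mm behind it; y points along the fingers, x is the direction in which the jaws open and shut, and the axes are right-handed (so a half turn about y gives the same grasp; the last joint's range is limited). The gripper opens to 91 mm and grips with 3 to 60 N. Pads are 32 mm wide; open, the fingers measure 118 mm over their backs; the gripper's body (76 mm by 178 mm) begins 60 mm behind the grasp point.
Start: joints at [65.346, 28.281, 77.091, -0, 74.628, -5.472], TCP at [0.205, 0.59, 0.214] pointing down, gripper open.
Joint ranges: [-166.48, 166.48], [-47.26, 123.95], [12.59, 153.08], [-70.14, 250.14], [6.76, 159.57], [-176.63, 176.63]. Speed limits (degrees/s): [108.29, 108.29, 147.25, 172.46, 172.46, 172.46].

INTERFACE

Orientations are given as a 3x3 rotation matrix whose columns are the frame's x, y, z axes.
In Python, from bench import ctrl gives the robot as it stands. The module is installed in compiled form; this text tells all that it offers. Calls block until the motion is done:
- ctrl.goto(position, orientation): joint-space move of the TCP to a pose.
- ctrl.move_l(position, vel=0.15, ori=None, contact_N=None): straight line of the TCP; ori=None keeps the orientation; vel is the mean speed in m/s. With contact_N (N) it stops when the force on the tool has changed by that much, and returns True; else False.
- ctrl.movej(angles): joint-space move.
- ctrl.command_gripper(opening): opening from 0.0 (shut) to 1.0 (fully open); the grip force is fixed at half the most; returns when the fingers have stopped.
- ctrl.sleep(seconds).
- ctrl.ik(position, orientation): joint angles nearest the present ones, or None.
- ctrl.read_camera(name): name is "scene" or "top"; returns the picture (420x560x3 uint8, blue, green, red); there is no depth.
- ctrl.camera_params(name): a dict with "fx", "fy", "cx", "cy" (pixels), "pose" (4x4, takes a point from camera to world coordinates). Camera axes: x right, y up, looking along -z (the intrinsics and any distortion apply to the point x, -y, -z); pixel columns grow to the right and rows downward; lengths in m; the calibration is good to about 2 mm. A picture is of the moment at which its call begins. camera_params takes no time and is no camera call.
A pose or a line that the arm cannot do raises ctrl.MotionError and nothing moves.
- ctrl.sign_off(): hands the job in, once; it reports no verdict.
Readings, each from a call of its own:
- ctrl.current_t(): time.
- ctrl.current_q(): joint angles.
- ctrl.current_dq(): joint speeds.
- ctrl.current_effort(): joint torques, N m.
- ctrl.current_tool_pos(): TCP position.
- ctrl.current_eef_rot(): TCP orientation.
- ctrl.current_contact_force(): force on the tool from outside, world axes, zero at the start.
- ctrl.current_wrist_torque(): the same for the moment, N m.
- ctrl.current_grip_width(): opening from 0.0 (shut) to 1.0 (fully open).
Only numpy, scipy, OpenCV 4.12 (cv2) and the standard library are available. Lean on these libraries where they do the work, as an engineer would, in place of code of your own. Each camera call takes 0.05 s, during which the arm holds its last target.

TASK

The board trimmer on this craft table has come loose at one of its three mounting bolts, which look alike under their yellow hinged caps. Tap down firmly on the caps until you find the bolt that drops under the tap, then lift that bolt's cap by its tongue and finish while still holding it wide open with the fingers, so that I can get a spanner onto the bolt head. Lift no cap before its bolt has dropped, keep the caps of the sound bolts shut, and leave the paint bottles, the stick tower and the tub where they stand.

Things in the scene. Friction and masses are not known exactly. Their poses are not given: they have to be found in the camera images.
- trimmer: Board trimmer, fixed to the table. Origin: on the table top under its middle bolt. x points from the mounting rail across the base board, away from the robot; y runs along the rail, to the robot's left; z up. Three alike bolts stand on the rail's centre line at y = +110 (a), 0 (b), -110 mm (c). An 18 mm grey base board with a 5 mm white foam board on it lies behind (x 45 to 250 mm).
- rail_top (a point): Top face of the trimmer's aluminium mounting rail, at its middle, 24 mm above the table; axes as the trimmer. The rail is 90 mm wide (x) and 430 mm long (y). On it each bolt sits in a round black cup of 47 mm diameter, shut by a round yellow lid of 47 mm diameter whose top is 52.5 mm above the table; the lid hinges on its far side and has its tongue on the near side, towards the robot.
- guide (a point): Top of the middle of the guide bar (22 mm wide, 390 mm long along y, 42 mm above the table), 68 mm behind the row of bolts; axes as the trimmer. A black and red cutter head, 55 mm long in y, 74 mm high above the table, is parked anywhere along it; it has no part in the job.
- paint_red: Dark red paint bottle with white cap, 48 mm diameter, 115 mm high, standing beside the trimmer; bystander. Origin: centre of its underside.
- paint_ochre: Ochre paint bottle with white cap, 48 mm diameter, 115 mm high, standing beside the trimmer; bystander. Origin: centre of its underside.
- stick_tower: Round model tower of wooden sticks, 65 mm diameter, about 60 mm high, standing on the white foam board on the trimmer's base board; bystander. Origin: centre of its underside.
- tub: Open clear food tub with stick offcuts in it, 110 x 150 x 50 mm, on the table beside the trimmer; bystander. Origin: centre of its underside.
- bolt_a (a joint): How far the left bolt, with its cup and lid, has dropped, in m: 0 at the start. If it is the loose one it gives when pushed down with more than about 5 N, drops 5 mm and stays there by friction (an upward pull over about 5 N would raise it again). A sound bolt gives less than 1.5 mm.
- cap_a (a joint): Opening angle of the left bolt's lid, rad: 0 shut, growing as the tongue rises, hinge stop at 1.35 (77 degrees). A weak spring and its 18 g weight close it whenever it is let go (about 1 N at the tongue).
- top_a (a point): Centre of the top face of the left bolt's lid, the place to tap; moves with the lid.
- tongue_a (a point): Grip point inside the left lid's tongue; moves with the lid; 62 mm from the hinge axis and level with it when shut. Tongue: 14 mm wide along the hinge line, 7 mm thick, 22 mm long, ending 11 mm beyond this point; 22 mm free below it to the rail, 17 mm once dropped. Pinch its two sides from above (it turns between the pads as the lid swings) or hook it from beneath.
- hinge_a (a point): Middle of the left lid's hinge axis, 27 mm beyond the bolt's centre on the side away from the robot, 49 mm above the table; drops with the bolt, does not turn with the lid. Its y axis is the hinge axis (parallel to the trimmer's y); the lid opens by a right-hand turn about it.
- bolt_b (a joint): How far the middle bolt, with its cup and lid, has dropped, in m: 0 at the start. If it is the loose one it gives when pushed down with more than about 5 N, drops 5 mm and stays there by friction (an upward pull over about 5 N would raise it again). A sound bolt gives less than 1.5 mm.
- cap_b (a joint): Opening angle of the middle bolt's lid, rad: 0 shut, growing as the tongue rises, hinge stop at 1.35 (77 degrees). A weak spring and its 18 g weight close it whenever it is let go (about 1 N at the tongue).
- top_b (a point): Centre of the top face of the middle bolt's lid, the place to tap; moves with the lid.
- tongue_b (a point): Grip point inside the middle lid's tongue; moves with the lid; 62 mm from the hinge axis and level with it when shut. Tongue: 14 mm wide along the hinge line, 7 mm thick, 22 mm long, ending 11 mm beyond this point; 22 mm free below it to the rail, 17 mm once dropped. Pinch its two sides from above (it turns between the pads as the lid swings) or hook it from beneath.
- hinge_b (a point): Middle of the middle lid's hinge axis, 27 mm beyond the bolt's centre on the side away from the robot, 49 mm above the table; drops with the bolt, does not turn with the lid. Its y axis is the hinge axis (parallel to the trimmer's y); the lid opens by a right-hand turn about it.
- bolt_c (a joint): How far the right bolt, with its cup and lid, has dropped, in m: 0 at the start. If it is the loose one it gives when pushed down with more than about 5 N, drops 5 mm and stays there by friction (an upward pull over about 5 N would raise it again). A sound bolt gives less than 1.5 mm.
- cap_c (a joint): Opening angle of the right bolt's lid, rad: 0 shut, growing as the tongue rises, hinge stop at 1.35 (77 degrees). A weak spring and its 18 g weight close it whenever it is let go (about 1 N at the tongue).
- top_c (a point): Centre of the top face of the right bolt's lid, the place to tap; moves with the lid.
- tongue_c (a point): Grip point inside the right lid's tongue; moves with the lid; 62 mm from the hinge axis and level with it when shut. Tongue: 14 mm wide along the hinge line, 7 mm thick, 22 mm long, ending 11 mm beyond this point; 22 mm free below it to the rail, 17 mm once dropped. Pinch its two sides from above (it turns between the pads as the lid swings) or hook it from beneath.
- hinge_c (a point): Middle of the right lid's hinge axis, 27 mm beyond the bolt's centre on the side away from the robot, 49 mm above the table; drops with the bolt, does not turn with the lid. Its y axis is the hinge axis (parallel to the trimmer's y); the lid opens by a right-hand turn about it.

How it is judged:
By the outcome, as a careful person would: the job done as asked, in the order asked, and still so for the second after the job is handed in, while the arm keeps its last pose, push and grip.
It also fails if it takes over 42 s, if anything falls off the work surface, if the arm or the gripper's body presses on something with over 40 N, if the wrist force passes 120 N, or if a joint passes its speed limit or range.

## Working session

There is one attempt and no reset: what is moved stays moved. The work goes in short steps, each a Python script; the robot and the scene stay as the last script left them, time stands still between calls to the robot, and variables do not carry over. Pictures are saved under pics/ and viewed, and the job is handed in when it is done.

```bash
mkdir -p pics; python3 - <<'E'
from bench import ctrl
import cv2,numpy as np
for n in("scene","top"):
    cv2.imwrite(f"pics/{n}0.png",ctrl.read_camera(n)); p=ctrl.camera_params(n); print({k:(np.round(v,4).tolist() if not isinstance(v,str) else v) for k,v in p.items()})
print(ctrl.current_t(),ctrl.current_eef_rot(),ctrl.current_contact_force(),ctrl.current_grip_width())
E
```

```text
{'fx': 430.9283, 'fy': 430.9283, 'cx': 285.4424, 'cy': 209.7062, 'pose': [[0.6833, -0.5165, 0.5162, 1.1278], [0.7302, 0.4882, -0.478, -0.4387], [-0.0051, 0.7035, 0.7107, 0.7733], [0.0, 0.0, 0.0, 1.0]]}
{'fx': 392.7688, 'fy': 392.7688, 'cx': 282.8827, 'cy': 210.8544, 'pose': [[0.0139, 0.9973, -0.0721, 0.5604], [-0.9999, 0.0145, 0.0081, 0.0202], [0.0091, 0.072, 0.9974, 0.9436], [0.0, 0.0, 0.0, 1.0]]}
0.1 [[ 3.28535171e-01 -4.49373884e-04 -9.44491630e-01]
 [ 9.44491111e-01 -9.95455537e-04  3.28535464e-01]
 [-1.08783468e-03 -9.99999404e-01  9.73874838e-05]] [-0.44384278 -0.12004417  0.29313863] 1.002803441898577
```

View pics/scene0.png

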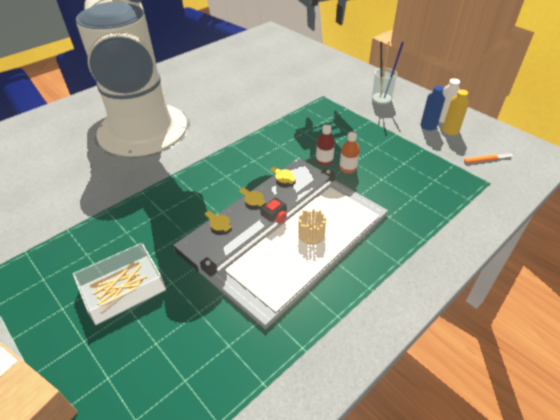

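View pics/top0.png

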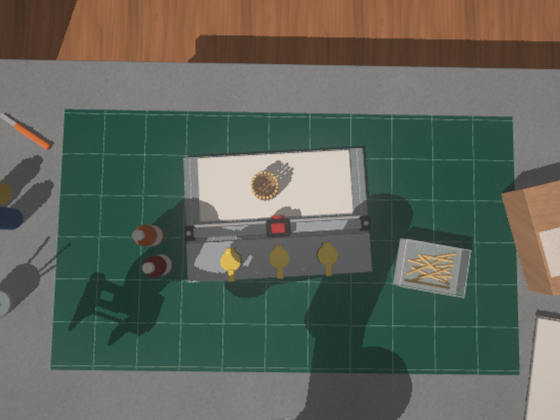

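The top view shows lids a, b and c near (230,261), (279,258) and (328,254), with the tongues pointing down the image. The bottles are left of a, the cutter head is at (278,226) and the tub is on the right. I'll enlarge it for measurements.

```bash
python3 - <<'E'
import cv2
i=cv2.imread("pics/top0.png")[205:295,130:380]
cv2.imwrite("pics/top0c.png",cv2.resize(i,None,fx=3.2,fy=3.2,interpolation=cv2.INTER_CUBIC))
i=cv2.imread("pics/scene0.png")[120:280,170:370]
cv2.imwrite("pics/scene0c.png",cv2.resize(i,None,fx=3.7,fy=3.7,interpolation=cv2.INTER_CUBIC))
E
```

```text
(no output)
```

View pics/top0c.png

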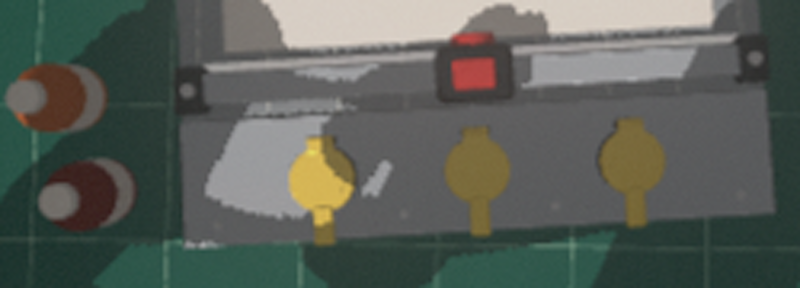

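View pics/scene0c.png

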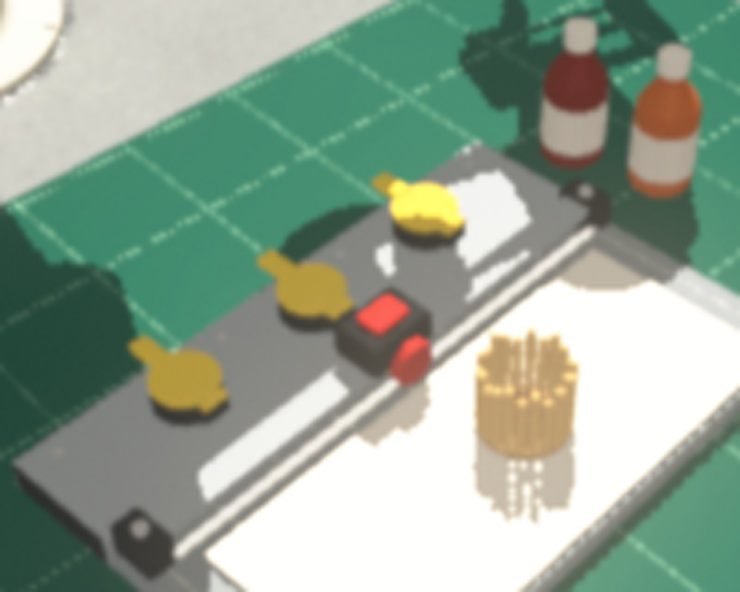

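```bash
cat >h.py <<'E'
from bench import ctrl
import numpy as np
from scipy.optimize import least_squares
def proj(n,P):
    c=ctrl.camera_params(n);T=np.linalg.inv(np.array(c["pose"]));p=T[:3,:3]@np.array(P)+T[:3,3]
    return np.array([c["cx"]+c["fx"]*p[0]/-p[2],c["cy"]+c["fy"]*-p[1]/-p[2]])
def ray(n,uv,z):
    c=ctrl.camera_params(n);T=np.array(c["pose"]);d=T[:3,:3]@np.array([(uv[0]-c["cx"])/c["fx"],-(uv[1]-c["cy"])/c["fy"],-1]);o=T[:3,3]
    return o+d*(z-o[2])/d[2]
tc=lambda u,v:(u/3.2+130,v/3.2+205)
sc=lambda u,v:(u/3.7+170,v/3.7+120)
E
python3 - <<'E'
from h import *
t=[(321,180),(477,170),(632,161)];te=[(324,243),(481,234),(637,226)];s=[(425,207),(312,291),(185,380)]
ys=[.11,0,-.11]
for k in range(3): print(ray("top",tc(*t[k]),.0525).round(4),ray("scene",sc(*s[k]),.0525).round(4),ray("top",tc(*te[k]),.0525).round(4))
def W(q,x,y,z):
    return [q[0]+np.cos(q[2])*x-np.sin(q[2])*y,q[1]+np.sin(q[2])*x+np.cos(q[2])*y,z]
def f(q,cams=("top","scene")):
    r=[]
    for k in range(3):
        if "top" in cams:
            r+=list(proj("top",W(q,0,ys[k],.0525))-tc(*t[k])); r+=list(proj("top",W(q,.027-.073,ys[k],.0525))-tc(*te[k]))
        if "scene" in cams: r+=list(proj("scene",W(q,0,ys[k],.0525))-sc(*s[k]))
    return np.array(r)
for c in (("top",),("scene",),("top","scene")):
    o=least_squares(f,[.44,0,0],args=(c,)); print(c,o.x[:2].round(4),np.degrees(o.x[2]).round(2),o.fun.round(1))
print("red",ray("top",tc(60,202),.115),ray("scene",sc(579,24),.115),"ochre",ray("top",tc(26,97),.115),ray("scene",sc(674,50),.115))
print("cutter",ray("top",tc(472,73),.074))
E
```

```text
[0.5094 0.1298 0.0525] [0.5147 0.1279 0.0525] [0.4656 0.1266 0.0525]
[0.5179 0.0201 0.0525] [0.5251 0.0172 0.0525] [0.4732 0.0167 0.0525]
[ 0.5257 -0.0892  0.0525] [ 0.5319 -0.0913  0.0525] [ 0.4802 -0.0929  0.0525]
('top',) [0.5183 0.0201] 4.06 [-0.  -0.5  0.   0.4 -0.  -0.2 -0.1  0.4  0.2 -0.2 -0.   0. ]
('scene',) [0.5239 0.018 ] 4.49 [ 0.1  0.2 -0.1 -0.4  0.   0.2]
('top', 'scene') [0.5194 0.02  ] 4.15 [ 0.1 -0.9  0.1  0.  -0.4 -0.9  0.1 -0.7  0.  -0.1 -0.7 -1.7  0.3 -0.7
  0.1 -0.5 -0.7 -1.4]
red [0.49646045 0.29174664 0.115     ] [0.49745218 0.29578478 0.115     ] ochre [0.56446606 0.3166003  0.115     ] [0.56519202 0.32090955 0.115     ]
cutter [0.58551539 0.02456708 0.074     ]
```

Both views agree to within 2–6 mm. I take the origin as about (0.519, 0.0195) with a yaw of 4.15°. Next I tap from a onwards, comparing depth at light contact with depth under firm push.

```bash
cat >>h.py <<'E'
O=np.array([.5192,.0195]);YAW=np.radians(4.15)
ex=np.array([np.cos(YAW),np.sin(YAW),0]);ey=np.array([-np.sin(YAW),np.cos(YAW),0]);ez=np.array([0,0,1.])
def W(x,y,z): return np.array([O[0],O[1],0])+ex*x+ey*y+ez*z
def R(tilt=0): # tilt>0: fingers point forward(+x) and down
    a=np.radians(tilt); yv=ex*np.sin(a)-ez*np.cos(a); return np.column_stack([ey,yv,np.cross(ey,yv)])
E
python3 - <<'E'
from h import *
ctrl.command_gripper(0.0)
for n,y in zip("abc",(.11,0,-.11)):
    if n=="a":
        ctrl.goto(W(0,y,.17),R())
    else: ctrl.move_l(W(0,y,.085),vel=.15,ori=R())
    if n=="a": ctrl.move_l(W(0,y,.085),vel=.12)
    print(n,ctrl.current_t())
    h=ctrl.move_l(W(0,y,.045),vel=.03,contact_N=2.5); z1=ctrl.current_tool_pos()[2]; f1=ctrl.current_contact_force()[2]
    h2=ctrl.move_l(W(0,y,z1-.012),vel=.02,contact_N=14); z2=ctrl.current_tool_pos()[2]; f2=ctrl.current_contact_force()[2]
    print(h,h2,z1,z2,"d",(z1-z2)*1e3,f1,f2)
    ctrl.move_l(W(0,y,.085),vel=.1)
    if z1-z2>.0035: break
print(ctrl.current_t())
E
```

```text
a 4.325
True True 0.050191789505851944 0.04559203952958168 d 4.5997499762702665 0.6779982029442867 21.59458921612811
6.3
```

```bash
python3 - <<'E'
from h import *
import cv2
y=.11
print(ctrl.current_tool_pos()-W(0,y,.085), ctrl.current_contact_force())
h=ctrl.move_l(W(0,y,.043),vel=.025,contact_N=2.5); z1=ctrl.current_tool_pos()[2]; f1=ctrl.current_contact_force()[2]
print(h,z1,f1)
h=ctrl.move_l(W(0,y,z1-.012),vel=.015,contact_N=10); print(h,ctrl.current_tool_pos()[2],ctrl.current_contact_force()[2])
ctrl.move_l(W(0,y,.085),vel=.1)
h=ctrl.move_l(W(0,0,.085),vel=.15)
h=ctrl.move_l(W(0,0,.045),vel=.025,contact_N=2.5); z1=ctrl.current_tool_pos()[2]; f1=ctrl.current_contact_force()[2]
print("b",h,z1,f1)
h=ctrl.move_l(W(0,0,z1-.012),vel=.015,contact_N=10); print(h,ctrl.current_tool_pos()[2],ctrl.current_contact_force()[2])
ctrl.move_l(W(-.0,0,.12),vel=.15)
for n in("scene","top"): cv2.imwrite(f"pics/{n}1.png",ctrl.read_camera(n))
print(ctrl.current_t())
i=cv2.imread("pics/top1.png")[205:295,130:380]
cv2.imwrite("pics/top1c.png",cv2.resize(i,None,fx=3.2,fy=3.2,interpolation=cv2.INTER_CUBIC))
i=cv2.imread("pics/scene1.png")[120:280,170:370]
cv2.imwrite("pics/scene1c.png",cv2.resize(i,None,fx=3.7,fy=3.7,interpolation=cv2.INTER_CUBIC))
E
```

```text
[-1.64748460e-04 -3.38988327e-05 -4.11307534e-04] [0.40810489 0.30928362 0.16774716]
True 0.046362420043530195 8.009976199775739
True 0.04588884529313733 16.658094426152022
b True 0.05108872351733769 8.786101806153622
True 0.0505829095665057 17.523049605478416
11.6417
```

View pics/scene1c.png

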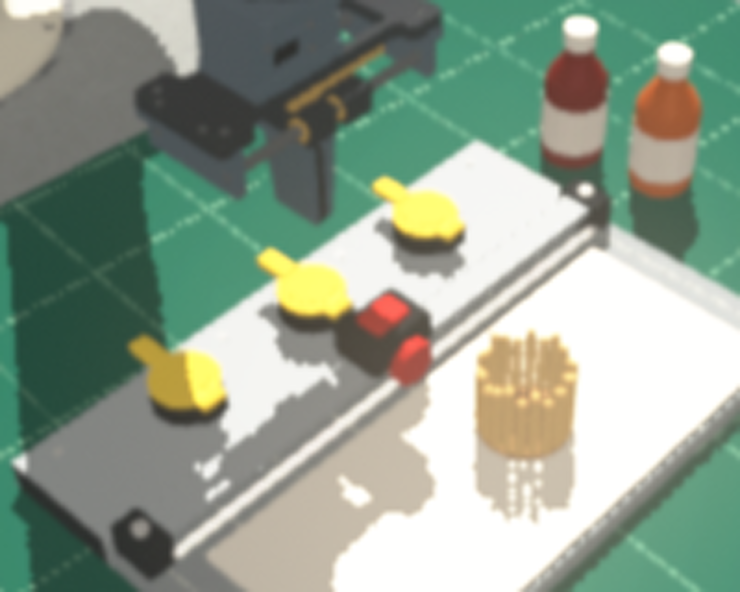

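Bolt a is loose. Its top now sits about 5 mm lower than b's (46.4 against 51.1 mm), while b gave only 0.5 mm. In the scene crop lid a moved down from row 207 to 213. Next: check IK for the opening arc, then approach a's tongue.

```bash
cat >>h.py <<'E'
ZO=-.0013; Y=.110; T0=32.
def tilt(th): return T0-th*62/72
def pose(th,dr=0,dy=0,dx=0,dz=0):
    """th deg lid angle; TCP = tongue + lid-fixed offset(-4mm along tool-ish)"""
    u=np.array([-np.cos(np.radians(th)),np.sin(np.radians(th))])   # hinge->tongue (x,z)
    n=np.array([u[1],-u[0]])*1.0                                  # lid normal upward: th=0 -> (0,1)
    p=np.array([.027,.044+ZO])+u*(.062+.002+dr)-n*.003
    return W(p[0]+dx,Y+dy,p[1]+dz),R(tilt(th))
E
python3 - <<'E'
from h import *
for th in (0,20,40,60,72):
    P,Q=pose(th); q=ctrl.ik(P,Q); print(th,P.round(3),tilt(th),None if q is None else np.round(q,1))
P,Q=pose(0); A=P-Q[:,1]*.06
ctrl.move_l(W(0,.0,.15),vel=.2)
ctrl.goto(A+np.array([0,0,.03]),Q)
ctrl.command_gripper(.42)
ctrl.move_l(A,vel=.1)
print(ctrl.current_t())
import cv2
for n in("scene","top"): cv2.imwrite(f"pics/{n}2.png",ctrl.read_camera(n))
i=cv2.imread("pics/top2.png")[205:305,130:330]
cv2.imwrite("pics/top2c.png",cv2.resize(i,None,fx=4,fy=4,interpolation=cv2.INTER_CUBIC))
i=cv2.imread("pics/scene2.png")[90:230,190:370]
cv2.imwrite("pics/scene2c.png",cv2.resize(i,None,fx=4,fy=4,interpolation=cv2.INTER_CUBIC))
E
```

```text
0 [0.474 0.127 0.04 ] 32.0 [ 10.3  36.3 133.8 188.7  22.1  87.2]
20 [0.477 0.127 0.062] 14.777777777777779 [  8.8  27.7 117.3  -3.4  20.3 -82.3]
40 [0.487 0.127 0.082] -2.444444444444443 [  7.8  30.1 100.4   0.2  52.  -86.5]
60 [0.504 0.129 0.097] -19.666666666666664 [  7.1  37.8  83.3   1.   78.6 -87.4]
72 [0.516 0.13  0.103] -30.0 [  6.8  43.9  73.    1.3  93.1 -87.6]Traceback (most recent call last):
  File "<stdin>", line 6, in <module>
bench.MotionError: the arm cannot take that pose within its joint ranges
```

```bash
cat >>h.py <<'E'
T0=10.
def tilt(th): return T0-th*55/72
def pose(th,dr=0,dy=0):
    u=np.array([-np.cos(np.radians(th)),np.sin(np.radians(th))])
    a=np.radians(tilt(th)); d=np.array([np.sin(a),-np.cos(a)]); w=np.array([np.cos(a),np.sin(a)])
    p=np.array([.027,.044+ZO])+u*(.064+dr)+d*.005-w*.006
    return W(p[0],Y+dy,p[1]),R(tilt(th))
E
python3 - <<'E'
from h import *
import cv2
print(ctrl.current_tool_pos(),ctrl.current_q())
for th in (0,20,40,60,72):
    P,Q=pose(th); q=ctrl.ik(P,Q); print(th,P.round(3),tilt(th),None if q is None else np.round(q,1))
P,Q=pose(0); A=P-Q[:,1]*.04
ctrl.goto(A+np.array([0,0,.03]),Q)
ctrl.command_gripper(.42)
ctrl.move_l(A,vel=.1)
print(ctrl.current_t(),ctrl.current_tool_pos()-A)
for n in("scene","top"): cv2.imwrite(f"pics/{n}2.png",ctrl.read_camera(n))
i=cv2.imread("pics/top2.png")[205:305,130:330]
cv2.imwrite("pics/top2c.png",cv2.resize(i,None,fx=4,fy=4,interpolation=cv2.INTER_CUBIC))
i=cv2.imread("pics/scene2.png")[90:230,190:370]
cv2.imwrite("pics/scene2c.png",cv2.resize(i,None,fx=4,fy=4,interpolation=cv2.INTER_CUBIC))
E
```

```text
[0.51939442 0.01947328 0.1499308 ] [-4.41821236e+00  2.44051631e+01  9.62635887e+01 -3.25502090e-02
  5.94507268e+01 -9.85543948e+01]
0 [0.469 0.126 0.037] 10.0 [  8.6  30.8 115.4  -1.9  23.8 -83.9]
20 [0.472 0.126 0.06 ] -5.277777777777779 [  7.7  32.3 101.1   0.4  51.8 -86.7]
40 [0.482 0.127 0.081] -20.555555555555557 [  7.2  38.1  86.5   1.1  76.  -87.5]
60 [0.498 0.128 0.098] -35.833333333333336 [  6.7  46.4  71.6   1.5  97.8 -87.7]
72 [0.511 0.129 0.104] -45.0 [  6.6  52.2  62.6   1.8 110.1 -87.7]
13.7083 [-1.63158704e-04 -7.24559859e-06 -6.03958946e-05]
```

View pics/scene2c.png

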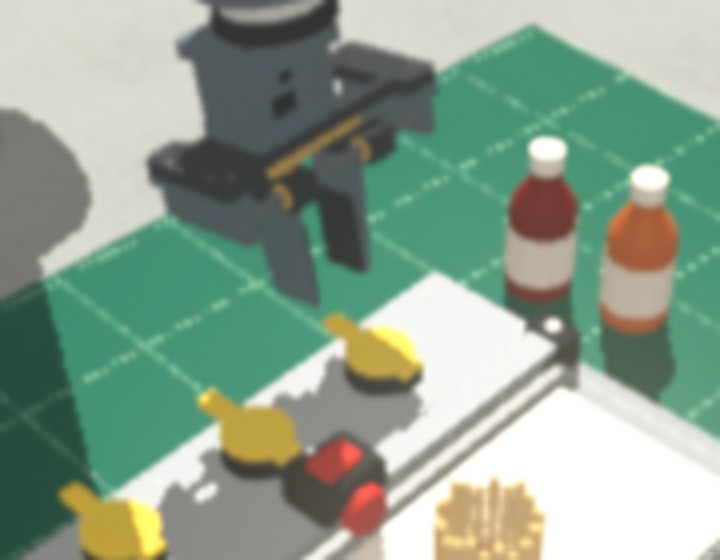

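View pics/top2c.png

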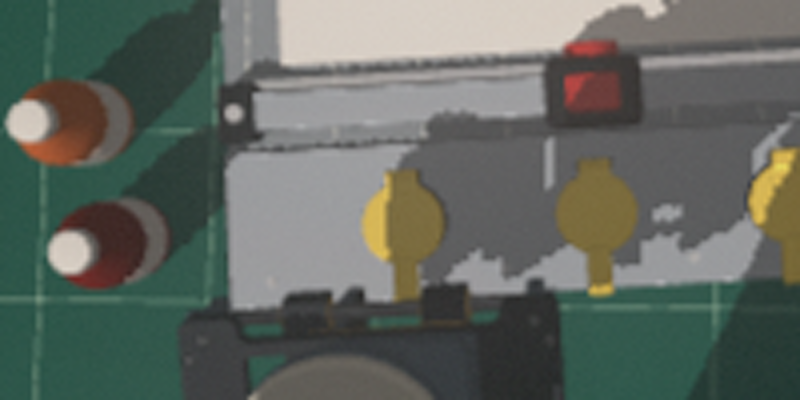

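The gripper straddles the tongue of lid a: tongue tip at (335,322), fingertips at (300,300) and (350,268) in the scene crop. Now I descend with a contact guard and pinch.

```bash
python3 - <<'E'
from h import *
import cv2
P,Q=pose(0)
f0=np.array(ctrl.current_contact_force())
h=ctrl.move_l(P,vel=.05,contact_N=4); print("contact",h,ctrl.current_tool_pos()-P,f0.round(2),np.round(ctrl.current_contact_force(),2))
if not h:
    ctrl.command_gripper(0.0); ctrl.sleep(.1)
    print(ctrl.current_grip_width(),ctrl.current_tool_pos()-P,np.round(ctrl.current_contact_force(),2),np.round(ctrl.current_wrist_torque(),2))
for n in("scene","top"): cv2.imwrite(f"pics/{n}3.png",ctrl.read_camera(n))
print(ctrl.current_t())
i=cv2.imread("pics/scene3.png")[90:230,190:370]
cv2.imwrite("pics/scene3c.png",cv2.resize(i,None,fx=4,fy=4,interpolation=cv2.INTER_CUBIC))
E
```

```text
contact False [ 1.48986540e-06 -3.22607806e-06  1.17585448e-04] [0.95 0.35 0.29] [0.21 0.2  0.66]
0.1452852693295138 [8.42348328e-06 3.67398552e-04 1.07729262e-04] [-0.49  6.73  0.45] [1.29 0.28 0.38]
15.4583
```

View pics/scene3c.png

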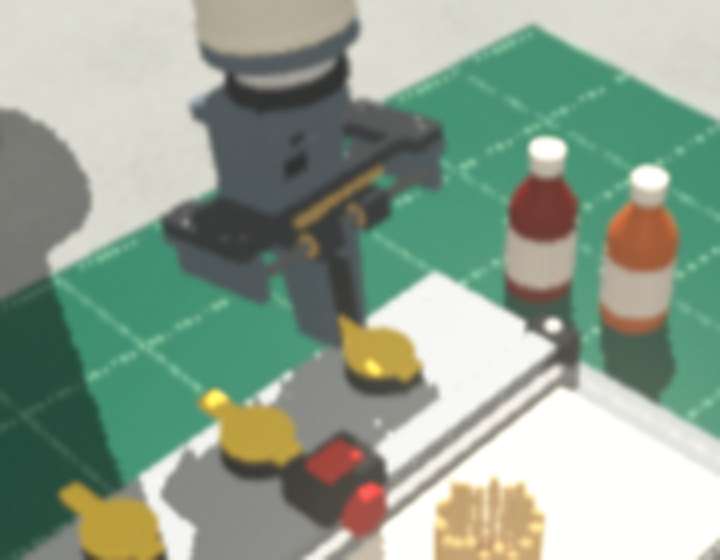

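The tongue is pinched (gap 13.2 mm) and the lid is still shut. Now I swing it in small force-guided steps.

```bash
cat >swing.py <<'E'
from h import *
import json,sys
def run(start,end,dr,dy,step=4.,tgt=1.0):
    th=start
    while th<end-1e-6:
        th=min(th+step,end)
        P,Q=pose(th,dr,dy); ctrl.move_l(P,vel=.03,ori=Q); 
        for k in range(3):
            ctrl.sleep(.04)
            f=np.mean([ctrl.current_contact_force() for _ in range(3)],0)
            uu=-np.cos(np.radians(th))*ex+np.sin(np.radians(th))*ez
            nn=np.sin(np.radians(th))*ex+np.cos(np.radians(th))*ez
            fr=f@uu; ft=f@nn; fy=f@ey
            if k==0: print(f"{th:.0f} fr{fr:.1f} ft{ft:.1f} fy{fy:.1f} fz{f[2]:.1f} dr{dr*1e3:.2f} dy{dy*1e3:.2f} t{ctrl.current_t():.1f}")
            if abs(fr-tgt)<1.2 and abs(fy)<3: break
            dr+=np.clip((fr-tgt)/25e3,-4e-4,4e-4); dy+=np.clip(fy/40e3,-2e-4,2e-4)
            P,Q=pose(th,dr,dy); ctrl.move_l(P,vel=.03,ori=Q)
        json.dump([th,dr,dy],open("st.json","w"))
        if f[2]<-4 or np.linalg.norm(f)>15: print("stop",f); break
    return th,dr,dy
E
python3 - <<'E'
from swing import *
run(0,16,0,.0002,step=3)
print(ctrl.current_grip_width(),ctrl.current_t())
E
```

```text
3 fr-0.3 ft-1.8 fy5.8 fz-1.8 dr0.00 dy0.20 t15.8
6 fr0.6 ft-2.7 fy5.0 fz-2.7 dr-0.09 dy0.63 t16.9
9 fr2.5 ft-3.0 fy3.7 fz-2.6 dr-0.12 dy0.83 t17.8
12 fr0.5 ft-1.0 fy1.6 fz-0.8 dr-0.07 dy0.92 t18.4
15 fr-0.2 ft-2.7 fy1.8 fz-2.6 dr-0.07 dy0.92 t18.7
16 fr-1.6 ft-4.4 fy2.2 fz-4.7 dr-0.07 dy0.92 t19.0
0.14611947603254782 19.2917
```

```bash
python3 - <<'E'
from swing import *
print(np.round(ctrl.current_contact_force(),2))
s=json.load(open("st.json")); run(*[s[0],40,s[1],s[2]],step=4)
print(ctrl.current_grip_width(),ctrl.current_t(),np.round(ctrl.current_contact_force(),2))
import cv2
cv2.imwrite("pics/scene4.png",ctrl.read_camera("scene"))
i=cv2.imread("pics/scene4.png")[90:230,190:370]
cv2.imwrite("pics/scene4c.png",cv2.resize(i,None,fx=4,fy=4,interpolation=cv2.INTER_CUBIC))
E
```

```text
[-1.02  1.64 -3.07]
20 fr0.5 ft-2.0 fy2.0 fz-1.7 dr-0.17 dy0.98 t19.6
24 fr1.2 ft-2.2 fy1.4 fz-1.5 dr-0.17 dy0.98 t20.0
28 fr1.8 ft-1.8 fy1.2 fz-0.7 dr-0.17 dy0.98 t20.3
32 fr3.3 ft-1.4 fy2.4 fz0.6 dr-0.17 dy0.98 t20.7
36 fr4.7 ft-2.3 fy1.0 fz0.9 dr0.15 dy1.09 t21.9
40 fr5.1 ft-3.6 fy-0.1 fz0.5 dr0.48 dy1.15 t23.1
0.14632021788019528 23.35 [-3.71 -0.16 -1.08]
```

View pics/scene4c.png

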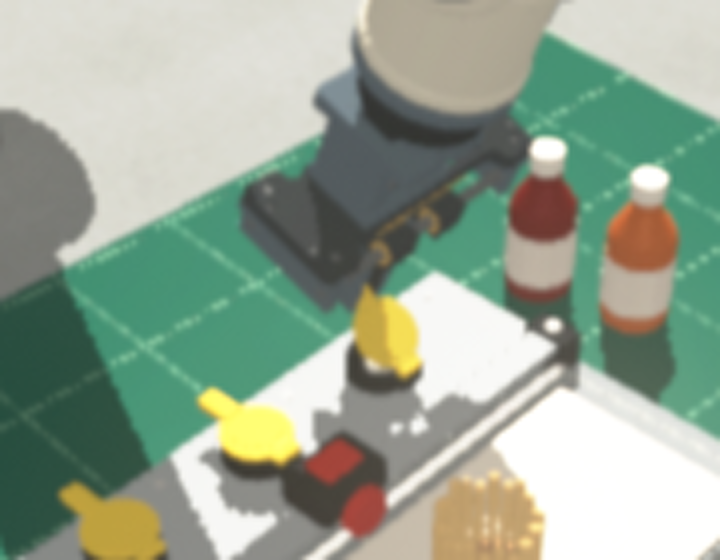

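The lid is about 40° open and the bolt isn't being pulled. Continuing.

```bash
sed -i 's/<1.2 and/<2.0 and/;s/range(3):$/range(2):/;s/25e3/18e3/' swing.py; python3 - <<'E'
from swing import *
s=json.load(open("st.json")); run(s[0],72,s[1],s[2],step=4,tgt=2.)
print(ctrl.current_grip_width(),ctrl.current_t(),np.round(ctrl.current_contact_force(),2))
import cv2
for n in("scene","top"): cv2.imwrite(f"pics/{n}5.png",ctrl.read_camera(n))
i=cv2.imread("pics/scene5.png")[90:230,190:370]
cv2.imwrite("pics/scene5c.png",cv2.resize(i,None,fx=4,fy=4,interpolation=cv2.INTER_CUBIC))
E
```

```text
44 fr5.3 ft-2.9 fy0.4 fz1.6 dr0.64 dy1.15 t23.8
48 fr3.4 ft-3.3 fy-0.2 fz0.3 dr0.83 dy1.16 t24.4
52 fr3.9 ft-3.7 fy-0.0 fz0.8 dr0.83 dy1.16 t24.7
56 fr2.9 ft-4.3 fy-0.0 fz-0.0 dr0.83 dy1.16 t25.1
60 fr3.4 ft-3.9 fy0.3 fz1.0 dr0.83 dy1.16 t25.4
64 fr2.4 ft-5.7 fy-0.7 fz-0.3 dr0.83 dy1.16 t25.8
68 fr1.0 ft-4.5 fy-0.4 fz-0.8 dr0.83 dy1.16 t26.1
72 fr-0.9 ft-5.4 fy0.5 fz-2.5 dr0.83 dy1.16 t26.5
stop [-3.63897929 -0.16890699 -5.08480729]
0.14653644486367798 27.0333 [-4.46 -0.78 -3.  ]
```

View pics/scene5c.png

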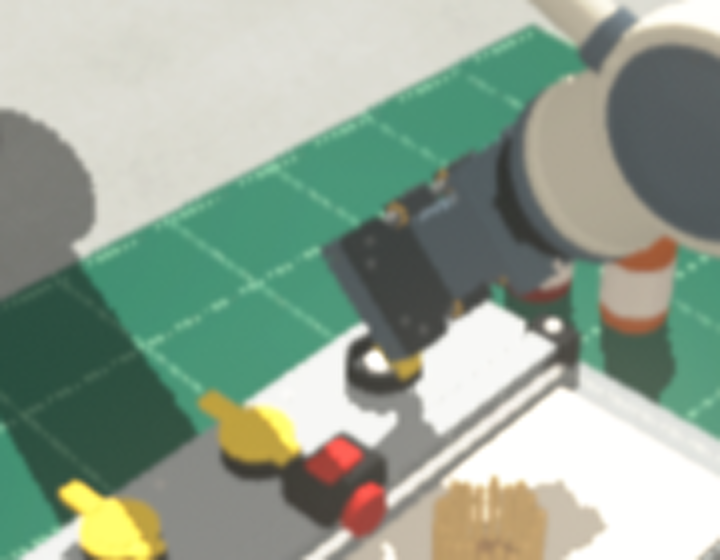

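View pics/top5.png

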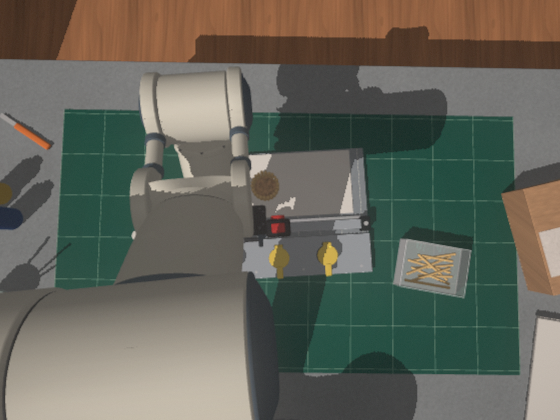

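The lid is wide open, the bolt head is exposed at about (378,362), and caps b and c are shut. There's a slight upward pull of 3–5 N, so I press down gently to make sure the bolt is still seated, then relax.

```bash
python3 - <<'E'
from swing import *
th,dr,dy=json.load(open("st.json"))
def F(): 
    ctrl.sleep(.06); return np.mean([ctrl.current_contact_force() for _ in range(4)],0)
f=F(); print(f.round(1),dr*1e3); fmax=f[2]
for k in range(14):
    if f[2]>7.5: break
    dr-=1.5e-4; P,Q=pose(th,dr,dy); ctrl.move_l(P,vel=.03,ori=Q); f=F(); print(k,f.round(1),round(dr*1e3,2))
while f[2]>2:
    dr+=1e-4; P,Q=pose(th,dr,dy); ctrl.move_l(P,vel=.03,ori=Q); f=F()
print("end",f.round(1),round(dr*1e3,2),ctrl.current_grip_width(),ctrl.current_t())
json.dump([th,dr,dy],open("st.json","w"))
import cv2
a=ctrl.read_camera("scene"); cv2.imwrite("pics/scene6.png",a)
o=[cv2.resize(x[165:195,270:300],None,fx=12,fy=12,interpolation=cv2.INTER_CUBIC) for x in (cv2.imread("pics/scene4.png"),a)]
cv2.imwrite("pics/cmp6.png",np.hstack(o))
E
```

```text
[-4.2  0.  -1.4] 0.3511128989719663
0 [-4.9 -0.4 -0.6] 0.2
1 [-5.5 -0.4  1.9] 0.05
2 [-5.  -1.2  2.8] -0.1
3 [-6.  -1.2  3.8] -0.25
4 [-5.7 -0.4  3.7] -0.4
5 [-5.6 -0.5  4. ] -0.55
6 [-5.5 -0.3  4.4] -0.7
7 [-6.2 -0.9  4.3] -0.85
8 [-5.6 -0.4  3.6] -1.0
9 [-5.5 -0.6  4.7] -1.15
10 [-5.9 -1.3  3.4] -1.3
11 [-5.9 -0.8  4.2] -1.45
12 [-6.3 -0.3  3.9] -1.6
13 [-7.2 -0.3  3.8] -1.75
end [-5.4 -0.7  1.5] -1.45 0.14680756311327 32.4333
```

View pics/cmp6.png

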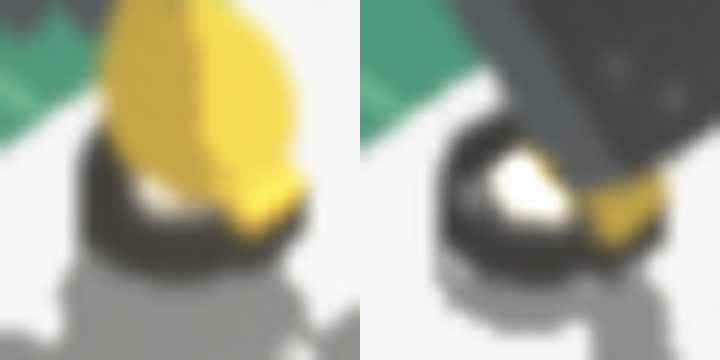

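The force stayed near 4 N over 1.5 mm of travel, so the bolt may have been lifted slightly and be sliding back. I'll push straight down until it bottoms out.

```bash
python3 - <<'E'
from h import *
import cv2
p=np.array(ctrl.current_tool_pos()); print(p.round(4))
h=ctrl.move_l(p-[0,0,.005],vel=.006,contact_N=8)
p2=np.array(ctrl.current_tool_pos()); f=np.array(ctrl.current_contact_force()); print(h,(p2-p).round(5),f.round(1),ctrl.current_t())
z=p2[2]
for k in range(6):
    if f[2]<3: break
    z+=.0001; ctrl.move_l([p[0],p[1],z],vel=.03); ctrl.sleep(.05); f=np.mean([ctrl.current_contact_force() for _ in range(3)],0)
print("end",f.round(1),ctrl.current_tool_pos(),ctrl.current_grip_width(),ctrl.current_t())
a=ctrl.read_camera("scene"); cv2.imwrite("pics/scene7.png",a)
o=[cv2.resize(x[165:195,270:300],None,fx=12,fy=12,interpolation=cv2.INTER_CUBIC) for x in (cv2.imread("pics/scene6.png"),a)]
cv2.imwrite("pics/cmp7.png",np.hstack(o))
E
```

```text
[0.5108 0.1304 0.1031]
True [-1.06e-03 -7.00e-05 -3.40e-04] [-3.7 -0.4  4.4] 32.8417
end [-5.6 -0.4  2.2] [0.51074259 0.13035495 0.10306073] 0.14684072765159722 33.7417
```

View pics/cmp7.png

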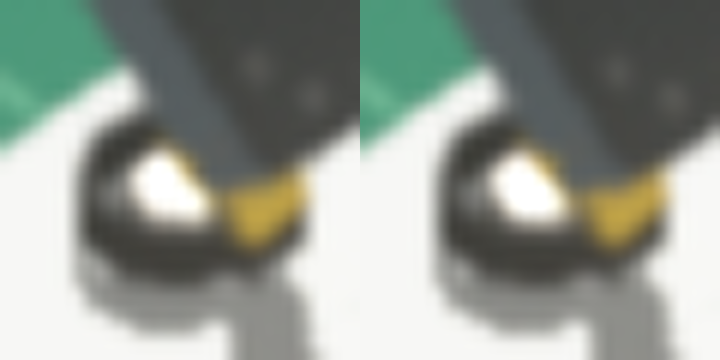

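Robot time isn't running, so I'll compare cup height across the stored pictures: up in scene0, dropped in scene1, then scenes 4 to 7.

```bash
python3 - <<'E'
import cv2,numpy as np
o=[]
for k in (0,1,3,4,5,6,7):
    x=cv2.imread(f"pics/scene{k}.png")[160:195,268:302]
    g=x.astype(int).sum(2)
    print(k)
    for c in (12,14,16): print("  ",[int(v)//3 for v in g[16:32,c]])
    o.append(cv2.resize(x,None,fx=6,fy=6,interpolation=cv2.INTER_NEAREST))
o.append(np.zeros_like(o[0]))
cv2.imwrite("pics/cmp8.png",np.vstack([np.hstack(o[:4])[:,:800],np.hstack(o[4:])[:,:800]]))
E
```

```text
0
   [206, 203, 182, 144, 132, 115, 87, 65, 61, 66, 87, 116, 130, 133, 134, 134]
   [204, 190, 156, 137, 134, 129, 104, 76, 63, 62, 73, 101, 125, 133, 134, 135]
   [206, 201, 177, 144, 135, 132, 114, 84, 66, 63, 68, 89, 119, 132, 134, 135]
1
   [208, 208, 207, 207, 207, 205, 185, 127, 84, 71, 70, 82, 109, 131, 139, 140]
   [208, 208, 209, 208, 207, 206, 200, 168, 109, 76, 70, 73, 92, 124, 138, 140]
   [209, 209, 208, 208, 206, 205, 204, 183, 120, 80, 71, 72, 88, 123, 138, 141]
3
   [139, 140, 140, 140, 142, 144, 135, 108, 78, 65, 65, 78, 108, 130, 138, 140]
   [140, 140, 141, 155, 186, 198, 187, 150, 102, 72, 66, 68, 90, 123, 137, 141]
   [140, 141, 141, 142, 151, 177, 193, 171, 115, 77, 67, 67, 85, 122, 138, 141]
4
   [138, 128, 111, 99, 93, 85, 73, 66, 64, 64, 70, 93, 125, 138, 141, 141]
   [145, 144, 146, 165, 198, 191, 148, 98, 70, 65, 65, 77, 110, 132, 140, 141]
   [145, 145, 145, 147, 164, 185, 163, 110, 73, 66, 65, 73, 99, 128, 139, 141]
5
   [60, 61, 86, 124, 131, 114, 89, 69, 62, 61, 70, 97, 123, 136, 139, 149]
   [75, 125, 222, 252, 251, 230, 167, 108, 72, 62, 62, 74, 105, 129, 138, 141]
   [108, 161, 244, 255, 255, 253, 222, 133, 80, 64, 62, 67, 91, 123, 137, 139]
6
   [64, 62, 86, 128, 144, 128, 100, 78, 65, 62, 65, 82, 110, 131, 140, 167]
   [72, 119, 220, 252, 252, 245, 201, 129, 83, 65, 63, 70, 97, 126, 137, 141]
   [95, 129, 206, 247, 253, 253, 237, 159, 92, 67, 63, 64, 83, 121, 137, 141]
7
   [65, 62, 85, 128, 144, 128, 101, 79, 66, 62, 64, 82, 110, 131, 140, 166]
   [71, 113, 210, 251, 253, 249, 208, 132, 83, 65, 63, 71, 97, 126, 138, 141]
   [95, 123, 188, 243, 254, 255, 251, 175, 96, 67, 63, 64, 83, 121, 137, 142]
```

View pics/cmp8.png

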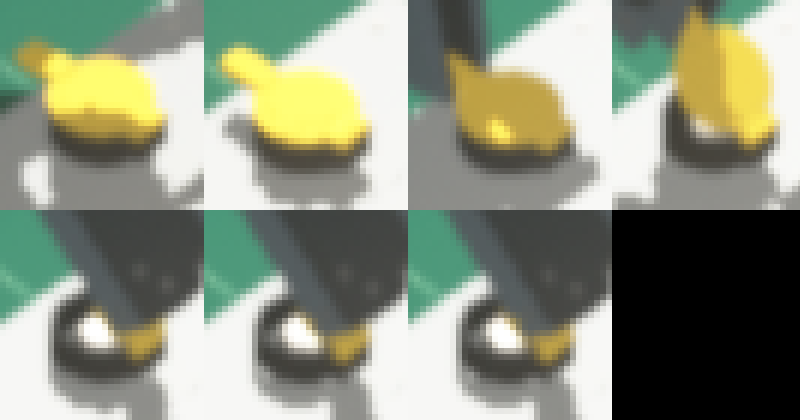

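The cup's lower edge shows the bolt was about 2 mm raised mid-swing (scene4), and is now back to within about 0.5 mm of fully dropped. I'll press it in fully with step moves, then relax.

```bash
python3 - <<'E'
from h import *
import cv2
p=np.array(ctrl.current_tool_pos()); z=p[2]; f=np.array([0,0,2.])
for k in range(9):
    z-=.0003; ctrl.move_l([p[0],p[1],z],vel=.03); ctrl.sleep(.03); f=np.mean([ctrl.current_contact_force() for _ in range(3)],0)
    print(k,f.round(1),round((ctrl.current_tool_pos()[2]-p[2])*1e3,2),round(ctrl.current_t(),2))
    if f[2]>8.5 or ctrl.current_t()>36.5: break
for k in range(6):
    if f[2]<3.5: break
    z+=.00015; ctrl.move_l([p[0],p[1],z],vel=.03); ctrl.sleep(.03); f=np.mean([ctrl.current_contact_force() for _ in range(3)],0)
print("end",f.round(1),ctrl.current_grip_width(),ctrl.current_t())
a=ctrl.read_camera("scene"); cv2.imwrite("pics/scene8.png",a)
g=a[160:195,268:302].astype(int).sum(2)//3
for c in (12,14,16): print("  ",g[16:32,c].tolist())
E
```

```text
0 [-5.2 -1.7  4.3] -0.11 34.08
1 [-5.9 -1.   6.7] -0.19 34.36
2 [-6.2 -0.6  8.6] -0.3 34.64
end [-5.2 -0.4  2.9] 0.14720351869008022 36.3417
   [64, 61, 80, 118, 140, 127, 101, 79, 66, 62, 64, 82, 110, 131, 140, 166]
   [70, 112, 206, 250, 253, 246, 196, 128, 83, 65, 63, 70, 97, 126, 138, 141]
   [95, 124, 191, 241, 253, 254, 246, 171, 96, 67, 64, 64, 82, 120, 137, 141]
```

The push now meets a stiff stop: force rose 2.2→8.6 N over 0.3 mm with the cup unmoved. The bolt is fully seated and the lid is held wide open under a light downward bias.

```bash
python3 - <<'E'
from bench import ctrl
ctrl.sign_off(); print(ctrl.current_t())
E
```

```text
the job is handed in; nothing more can be done
the job is handed in; nothing more can be done
```

The loose bolt is the left one (a). I handed the job in at about 36.4 s with its cap held open at about 72° between the fingers.

- **Finding it:** a dropped about 5 mm under the first tap; its top was then at 46.4 mm on the tool reading, against 51.1 mm for b. Bolt b gave only 0.5 mm. I did not tap c, since the loose bolt was already found.
- **Opening the cap:** I pinched the tongue and swung the lid up in small force-guided steps. The 72° is the angle I commanded, within about 3 mm of tongue position; I did not measure the lid angle separately. The bolt head shows in the picture.
- **What went wrong:** the pictures showed that my pull had raised the loose bolt by about 2 mm during the swing. I pressed it back through the held lid until it met a stiff stop (8.6 N, no further movement), then eased off to about 3 N downward. In the last picture its cup is back at the dropped height, to within about 0.5 mm.
- **Other checks:** the grip gap was steady at 13.4 mm, so the tongue was still held. Caps b and c were shut, and the tower and tub were unmoved in the last pictures I viewed. The bottles were partly hidden behind the arm by then. They were in place when last fully visible, and the arm never went near them.
- **One check that failed:** a contact-guarded downward move stopped too early on its own start-up jerk, so I used small steps instead.

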